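Set the roughing valve: shut to its seat, two turns open, hand kept on the crank

TASK

Before a slow pump-down, set the vacuum valve: take the black handle on its red handwheel and wind the wheel clockwise (seen from above) until it comes up firmly against its seat and will not turn further, then back it off counter-clockwise by exactly two full turns. Finish still gripping the handle, with the wheel standing still at that setting, so that the valve could be shut at once: the program ends while holding it. Leave the loose things lying around the valve where they are.

Things in the scene. Friction and masses are not known exactly. Their poses are not given: they have to be found in the camera images.
- wheel_axis (a point): centre of the red three-spoked handwheel (118 mm over its rim, rim bar 14 mm thick), on the wheel's vertical axis at mid-thickness of the rim, 210 mm above the table. Rim top 7 mm and hub top (30 mm dia) 12 mm above this point; nothing of the valve stands higher than that except the handle. x and y axes turn with the wheel: the handle stands on the wheel's +x axis, 52 mm from this point. The wheel does not rise as it turns
- handle: black revolving crank handle standing upright on the wheel's rim: a round grip 24 mm dia and 60 mm tall, spinning freely on its own stud, so that a hand may keep its direction while cranking. Origin at its centre (half-way up), 42.5 mm above wheel_axis and 52 mm from the wheel's axis; its top is 283 mm above the table
- wheel (a joint): angle of the handwheel in rad: 0 with the valve shut hard on its seat (a rigid stop), growing counter-clockwise seen from above as the valve opens, 6.283 per turn; starts somewhere between 2.5 and 8.5; opens to 31.4. The stem's packing drags evenly, about 3.5 N felt at the handle, plus a little with speed, and the wheel stays where it is left
- valve: the fixed stainless right-angle vacuum valve (body 86 mm dia, flanges 114 mm dia, bonnet top about 200 mm high), its round collar 150 mm dia bolted to the table. Origin on the table under the wheel's axis, z up; its +x axis points along the side port to the six-way cross bolted to it, whose middle is 177 mm from the wheel's axis; the cross is 114 mm dia seen from above and about 210 mm tall, with arms reaching 108 mm (a black gauge on the -y arm: 187 mm) from its middle
- dispenser: loose blue tape dispenser with a roll, 125 x 55 mm and 70 mm tall, a bystander; origin under its centre
- clamp: loose aluminium hinged flange clamp lying flat, ring 84 mm dia with a wing screw, 16 mm tall, a bystander; origin under the ring's centre
- blank: loose steel blank flange lying flat, 70 mm dia, 13 mm thick, a bystander; origin under its centre

How it is judged:
By the outcome, as a careful person would: the job done as asked, in the order asked, and still so for the second after the job is handed in, while the arm keeps its last pose, push and grip.
It also fails if it takes over 72 s, if anything falls off the work surface, if the arm or the gripper's body presses on something with over 40 N, if the wrist force passes 120 N, or if a joint passes its speed limit or range.

ROBOT

A 6-joint arm with a two-finger parallel gripper is mounted at the origin on the work surface. World frame = base frame: x ahead of the robot, y to its left, z up, the work surface at z = 0. Lengths are in m, angles in rad, forces in N, time in s.
With the tool pointing down it reaches from about 0.225 to 0.875 m from the base axis. Payload 3.4 kg.
Tool frame: the origin (TCP) lies midway between the tips of the shut fingers; the grasp point (between the pads) lies 19 mm behind it; z points along the fingers, y is the line along which they close (so a half turn about z gives the same grasp; the last joint's range is limited). The gripper opens to 85 mm and grips with 20 to 120 N. Pads are 22 mm wide; open, the fingers measure 114 mm over their backs; the gripper's body (76 mm by 85 mm) begins 54 mm behind the grasp point. The pads swing forward as they close: fully open they stand 13 mm farther back than shut.
Start: joints at [-1.444, 0.276, 1.505, -0, 1.361, -0.121], TCP at [0.141, -0.557, 0.231] pointing down, gripper open.
Joint ranges: [-2.89, 2.89], [-0.75, 2.08], [0.22, 2.7], [-1.18, 4.32], [0.11, 2.71], [-2.7, 2.7]. Speed limits (rad/s): [2.57, 2.57, 3.14, 3.14, 3.14, 3.14].

INTERFACE

Orientations are given as a rotation vector (axis times angle).
In Python, from workcell import arm, kinematics, optics gives the robot as it stands. The module is installed in compiled form; this text tells all that it offers. Calls block until the motion is done:
- arm.movep(position, orientation): joint-space move of the TCP to a pose.
- arm.servo_line(position, velocity=0.15, ori=None, guard=None): straight line of the TCP; ori=None keeps the orientation; velocity is the mean speed in m/s. With guard (N) it stops when the force on the tool has changed by that much, and returns True; else False.
- arm.movej(angles): joint-space move.
- arm.ungrasp() and arm.grasp(squeeze=None): open the fingers fully, or close them until they stop; squeeze is the grip in N (None keeps the last).
- arm.wait(seconds).
- kinematics.solve_ik(position, orientation): joint angles nearest the present ones, or None.
- arm.get_obs(): the state.
- optics.read_camera(name): name is "side" or "top"; returns the picture (384x512x3 uint8, blue, green, red); there is no depth.
- optics.camera_params(name): a dict with "K" (3x3 intrinsics, pixels), "D" ([k1, k2, p1, p2, k3] as OpenCV has them; the pictures are not rectified), "R" (3x3) and "t" (3): a world point X has camera coordinates R X + t. Camera axes: x right, y down, z forward; pixel columns grow to the right and rows downward; lengths in m; the calibration is good to about 2 mm. A picture is of the moment at which its call begins. camera_params takes no time and is no camera call.
A pose or a line that the arm cannot do raises arm.Unreachable and nothing moves.
- arm.hand_in(): hands the job in; it is judged then, once.
The state is a dict: "time_s": time; "joints": joint angles; "joint_vel": joint speeds; "tau": joint torques, N m; "ee_pos": TCP position; "eef_rot": TCP orientation; "ft_force": force on the tool from outside, world axes, zero at the start; "ft_torque": the same for the moment, N m; "width": opening from 0.0 (shut) to 1.0 (fully open); "finger_force": force on a finger pad.
Only numpy, scipy, OpenCV 4.12 (cv2) and the standard library are available. Lean on these libraries where they do the work, as an engineer would, in place of code of your own. Each camera call takes 0.05 s, during which the arm holds its last target. There are 200 camera calls.

## Working session

There is one attempt and no reset: what is moved stays moved. The work goes in short steps, each a Python script; the robot and the scene stay as the last script left them, time stands still between calls to the robot, and variables do not carry over. Pictures are saved under pics/ and viewed, at most 10 in all, crops included, and the job is handed in when it is done.

```bash
mkdir -p pics
python3 - <<'E'
from workcell import arm, kinematics, optics
import cv2,numpy as np
for n in("side","top"):
    cv2.imwrite(f"pics/{n}0.png",optics.read_camera(n)); p=optics.camera_params(n)
    print(n,np.round(p["K"],1).tolist(),p["D"],"cam",-np.array(p["R"]).T@p["t"])
o=arm.get_obs();print(o)
E
```

```text
side [[368.1, 0.0, 256.8], [0.0, 368.1, 185.6], [0.0, 0.0, 1.0]] [-0.01412183  0.          0.          0.          0.        ] cam [ 0.27461402 -0.68107687  0.59651925]
top [[392.5, 0.0, 250.7], [0.0, 392.5, 181.6], [0.0, 0.0, 1.0]] [-0.13416634  0.          0.          0.          0.        ] cam [0.44822081 0.08904541 1.22471595]
{'time_s': 0.1, 'joints': array([-1.44397462e+00,  2.76553527e-01,  1.50603460e+00, -2.77430052e-05,
        1.36067318e+00, -1.21000426e-01]), 'joint_vel': array([-0.00169582, -0.00075175, -0.00507183, -0.00126467, -0.00082479,
       -0.00032167]), 'tau': array([ 1.32108758e-03, -4.17698944e+01, -2.46405244e+01, -1.99193883e-04,
        5.85533693e-03,  1.51522084e-05]), 'ee_pos': array([ 0.14096808, -0.55696334,  0.2305026 ]), 'eef_rot': array([-3.11584866e+00, -3.88085519e-01,  5.02147657e-05]), 'ft_force': array([ 0.42595159, -0.61431309, -0.12276986]), 'ft_torque': array([ 0.00132742,  0.03536368, -0.0442708 ]), 'finger_force': 0.0, 'width': 1.0019555280109231}
```

View pics/side0.png

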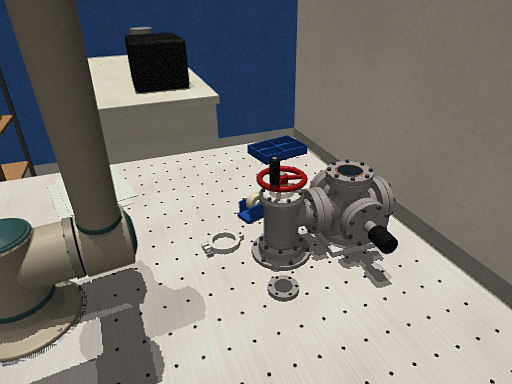

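View pics/top0.png

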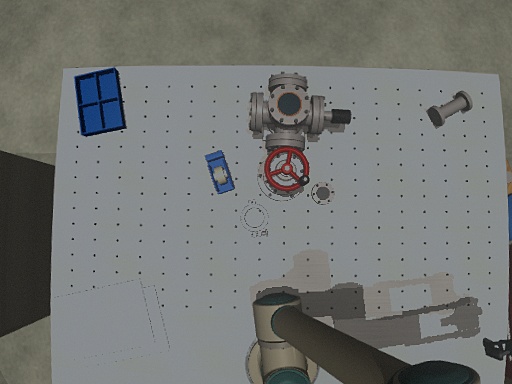

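The side view shows the wheel at about (282,179) with its black handle up at (275,157–187). In the top view the wheel centre is at about (287,169), the handle towards (305,180), and the cross beyond it in +x.

```bash
cat > h.py <<'E'
from workcell import arm, kinematics, optics
import cv2,numpy as np
def ray(n,uv,z):
    p=optics.camera_params(n); R=np.array(p["R"]);t=np.array(p["t"])
    q=cv2.undistortPoints(np.array(uv,float).reshape(-1,1,2),np.array(p["K"]),np.array(p["D"])).reshape(-1,2)
    d=np.c_[q,np.ones(len(q))]@R; c=-R.T@t
    return c+d*((z-c[2])/d[:,2])[:,None]
def proj(n,X):
    p=optics.camera_params(n)
    return cv2.projectPoints(np.array(X,float).reshape(-1,1,3),cv2.Rodrigues(np.array(p["R"]))[0],np.array(p["t"]),np.array(p["K"]),np.array(p["D"]))[0].reshape(-1,2)
E
python3 - <<'E'
from h import *
for n in("top","side"):
    im=cv2.imread(f"pics/{n}0.png").astype(int); b,g,r=im[...,0],im[...,1],im[...,2]
    m=((r>110)&(g<70)&(b<70)); m[:, :230]=0
    v,u=np.nonzero(m); h=cv2.convexHull(np.c_[u,v].astype(np.int32))[:,0]
    P=ray(n,h,.214); A=np.c_[2*P[:,:2],np.ones(len(P))]; s=np.linalg.lstsq(A,(P[:,:2]**2).sum(1),rcond=None)[0]
    c=s[:2]; print(n,len(u),"c",c,"R",np.sqrt(s[2]+c@c), "minmax mid",(P.min(0)+P.max(0))/2)
    k=(im.max(2)<45); 
    if n=="top": k[:170]=0;k[195:]=0;k[:,:290]=0;k[:,318:]=0
    else: k[:150]=0;k[192:]=0;k[:,:265]=0;k[:,287:]=0
    v,u=np.nonzero(k); print("dark",len(u),u.min(),u.max(),v.min(),v.max(),u.mean(),v.mean())
    print(ray(n,[[u.mean(),v.mean()]],.2525))
    x0,y0=(250,130) if n=="top" else (235,140)
    cv2.imwrite(f"pics/{n}c.png",cv2.resize(im[y0:y0+75,x0:x0+100].astype(np.uint8),None,fx=6,fy=6,interpolation=0))
E
```

```text
top 349 c [0.62388486 0.01885078] R 0.08639690321343398 minmax mid [0.63040406 0.00917704 0.214     ]
dark 59 299 317 171 194 304.1694915254237 180.98305084745763
[[ 0.54330625 -0.03185771  0.2525    ]]
side 356 c [ 0.62197149 -0.01298012] R 0.08922223561663353 minmax mid [0.62845423 0.0052777  0.214     ]
dark 270 265 286 158 191 274.3296296296296 171.17407407407407
[[ 0.54539058 -0.03252846  0.2525    ]]
```

View pics/topc.png

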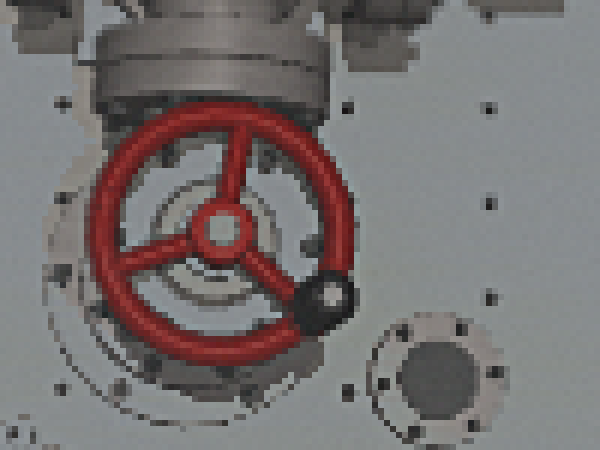

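The crop shows the rim centred near crop (222,232), which is pixel (286.6,168.3), and the handle near crop (325,303), pixel (303.7,180). The outlier fit gets replaced with these values.

Run:
```python
from h import *
c=ray("top",[[286.5,168.2]],.21)[0]
for z in(.2525,.268,.283):
    h=ray("top",[[303.7,180]],z)[0]; d=h-c; print(z,c,h,np.hypot(*d[:2]),np.degrees(np.arctan2(d[1],d[0])), proj("side",[[h[0],h[1],.283],[h[0],h[1],.2225],c]))
```

```text
0.2525 [0.58048666 0.00892827 0.21      ] [ 0.54575557 -0.03068965  0.2525    ] 0.052686128478160475 -131.23946059945214 [[274.19990988 157.65081723]
 [274.11381497 183.25702409]
 [281.45565289 177.89732291]]
0.268 [0.58048666 0.00892827 0.21      ] [ 0.54420058 -0.02878072  0.268     ] 0.05233208942937785 -133.89835541989595 [[273.16139018 157.42393687]
 [273.1126778  183.00222844]
 [281.45565289 177.89732291]]
0.283 [0.58048666 0.00892827 0.21      ] [ 0.54269574 -0.02693336  0.283     ] 0.05209808163589758 -136.50048361034942 [[272.1592512  157.20501153]
 [272.14650994 182.75633412]
 [281.45565289 177.89732291]]
```

Run:
```python
import cv2
im=cv2.imread("pics/side0.png");cv2.imwrite("pics/side_c.png",cv2.resize(im[140:215,235:335],None,fx=6,fy=6,interpolation=0))
```

```text
(no output)
```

View pics/side_c.png

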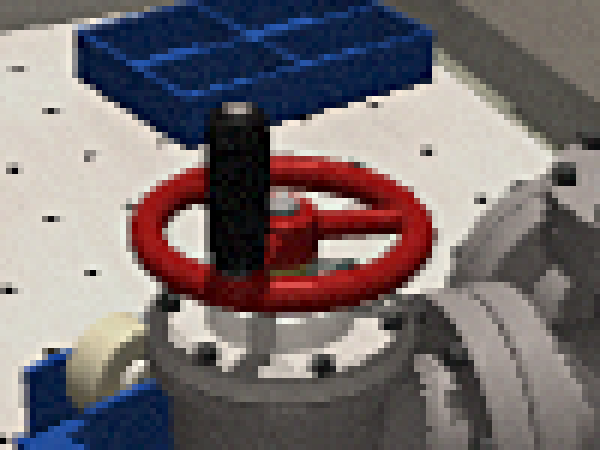

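Run:
```python
from h import *
from scipy.spatial.transform import Rotation as Ro
for yaw in (-90,-45,0,45,90):
    o=(Ro.from_euler('z',yaw,degrees=True)*Ro.from_rotvec([np.pi,0,0])).as_rotvec()
    J=[kinematics.solve_ik([.5805+.052*np.cos(a),.009+.052*np.sin(a),.2385],o) for a in np.arange(0,6.3,.5)]
    print(yaw, None if any(j is None for j in J) else (np.min(J,0).round(2),np.max(J,0).round(2)))
```

```text
-90 None
-45 (array([-0.2 ,  0.2 ,  1.36, -0.  ,  1.35,  2.16]), array([-0.01,  0.36,  1.59, -0.  ,  1.42,  2.34]))
0 (array([-0.2 ,  0.2 ,  1.36, -0.  ,  1.35,  1.38]), array([-0.01,  0.36,  1.59, -0.  ,  1.42,  1.56]))
45 (array([-0.2 ,  0.2 ,  1.36, -0.  ,  1.35,  0.59]), array([-0.01,  0.36,  1.59, -0.  ,  1.42,  0.77]))
90 (array([-0.2 ,  0.2 ,  1.36, -0.  ,  1.35, -0.2 ]), array([-0.01,  0.36,  1.59, -0.  ,  1.42, -0.01]))
```

```bash
cat >> h.py <<'E'
from scipy.spatial.transform import Rotation as Ro
ORI=(Ro.from_euler('z',45,degrees=True)*Ro.from_rotvec([np.pi,0,0])).as_rotvec()
E
python3 - <<'E'
from h import *
p=arm.get_obs()["ee_pos"]
arm.servo_line([p[0],p[1],.36],.25)
arm.movep([.5455,-.031,.36],ORI)
print(arm.get_obs()["time_s"])
for n in("top","side"): cv2.imwrite(f"pics/{n}1.png",optics.read_camera(n))
im=cv2.imread("pics/side1.png");cv2.imwrite("pics/s1c.png",cv2.resize(im[90:215,205:345],None,fx=4,fy=4))
E
```

```text
3.125
```

View pics/s1c.png

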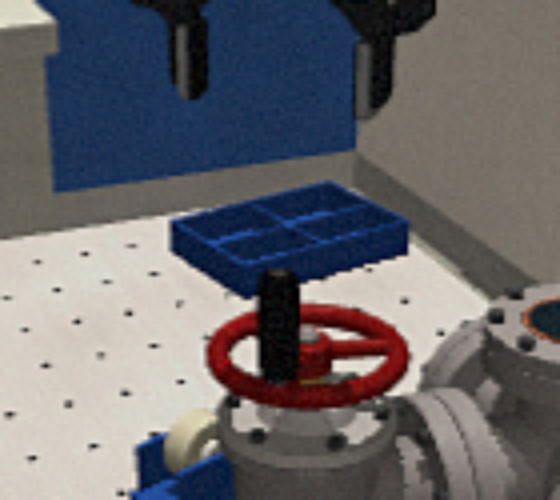

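The open fingers stand at crop (190,90) and (370,110) on either side of the handle at (278,270), so they are centred over it. Next I descend, grip and do a short test arc.

```bash
cat >> h.py <<'E'
Z=.2385
def step(c,a,r=.052,v=.1):
    arm.servo_line([c[0]+r*np.cos(a),c[1]+r*np.sin(a),Z],v)
    o=arm.get_obs(); return o
E
python3 - <<'E'
from h import *
hit=arm.servo_line([.5455,-.031,Z],.12,guard=8); o0=arm.get_obs(); print(hit,o0["ee_pos"],o0["ft_force"])
f0=o0["ft_force"]
arm.grasp(90); arm.wait(.2); o=arm.get_obs(); print(o["time_s"],o["width"],o["finger_force"],o["ee_pos"],o["ft_force"]-f0)
c=np.array([.5805,.009]); d=o["ee_pos"][:2]-c; a=np.arctan2(d[1],d[0]); r=np.hypot(*d); print(a,r)
for i in range(4):
    a-=.15; o=step(c,a,r,.08); print(o["time_s"],o["ee_pos"][:2],(o["ft_force"]-f0).round(1),o["ft_torque"].round(2),np.round(o["ee_pos"][:2]-c-r*np.array([np.cos(a),np.sin(a)]),4))
np.save("f0.npy",f0)
E
```

```text
False [ 0.54605344 -0.03110953  0.23928651] [ 0.58721607  0.3500006  -0.52012908]
5.1833 0.26465256481806054 87.9153299331665 [ 0.54565289 -0.03109082  0.23891923] [-1.03588652 -0.73697358  4.30606988]
-2.2863343531556777 0.0531186853274246
5.4333 [ 0.54010111 -0.02540196] [-1.7 -2.   5.6] [-0.18  0.04 -0.01] [0. 0.]
5.6833 [ 0.53537707 -0.01872142] [-1.1 -0.2  5.7] [0.   0.09 0.04] [0.     0.0003]
5.9333 [ 0.53181808 -0.01159516] [-1.4 -0.4  6.6] [-0.06  0.05  0.  ] [0.0001 0.0003]
6.1833 [ 0.52937521 -0.0040132 ] [-0.6 -0.7  6.6] [-0.03 -0.    0.03] [0.0003 0.0004]
```

Run:
```python
from h import *
f0=np.load("f0.npy"); c=np.array([.5805,.009]); r=.0525
d=arm.get_obs()["ee_pos"][:2]-c; a=np.arctan2(d[1],d[0]); L=[];tot=0
for i in range(48):
    a-=.2; n=np.array([np.cos(a),np.sin(a)]); t=np.array([n[1],-n[0]])
    hit=arm.servo_line([*(c+r*n),Z],.06,guard=12)
    o=arm.get_obs(); F=(o["ft_force"]-f0)[:2]; fr,ft=F@n,F@t; L.append([a,*o["ee_pos"][:2],fr,ft]); tot+=.2
    if i%4==0 or hit: print(i,round(o["time_s"],2),round(a,2),o["ee_pos"].round(4),"fr %.1f ft %.1f"%(fr,ft),hit,c.round(4))
    if hit or ft<-12: break
    c=c+np.clip(fr*8e-5,-4e-4,4e-4)*n
np.save("cw.npy",L);np.save("c.npy",c); print(tot,o["width"],o["finger_force"])
```

```text
0 6.52 -3.09 [0.528  0.0068 0.2389] fr 1.9 ft -0.6 False [0.5805 0.009 ]
4 7.82 -3.89 [0.5431 0.0446 0.2389] fr -1.5 ft -0.5 False [0.5804 0.009 ]
8 9.12 -4.69 [0.5802 0.06   0.2389] fr -2.4 ft -0.4 False [0.5807 0.0083]
12 10.42 -5.49 [0.6171 0.0445 0.2389] fr -3.5 ft 0.4 False [0.5805 0.0075]
16 11.72 -6.29 [0.632  0.007  0.2389] fr -1.6 ft -0.2 False [0.5798 0.0071]
17 11.93 -6.49 [0.632  0.0059 0.239 ] fr -1.1 ft -1.4 True [0.5797 0.0071]
3.600000000000001 0.2610592747970488 88.87965202331543
```

The guard tripped after about 4.0 rad, which is a plausible seat. I'll press on it in small steps to confirm.

Run:
```python
from h import *
f0=np.load("f0.npy"); c=np.load("c.npy"); L=np.load("cw.npy")
P=L[:-1,1:3]; s=np.linalg.lstsq(np.c_[2*P,np.ones(len(P))],(P**2).sum(1),rcond=None)[0]; print("fit",s[:2],np.sqrt(s[2]+s[:2]@s[:2]),c)
p=arm.get_obs()["ee_pos"]; q=p[:2]-c; a0=a=np.arctan2(q[1],q[0]); r=.0525; S=[]
for k in range(16):
    a-=.01; n=np.array([np.cos(a),np.sin(a)]); t=np.array([n[1],-n[0]])
    arm.servo_line([*(c+r*n),Z],.02); arm.wait(.05); o=arm.get_obs(); F=(o["ft_force"]-f0)[:2]; d=o["ee_pos"][:2]-c
    print(k,round(o["time_s"],2),"cmd %.3f act %.3f r %.4f ft %.1f fr %.1f"%(a,np.arctan2(d[1],d[0]),np.hypot(*d),F@t,F@n))
    if F@t<-25: break
```

```text
fit [0.57999538 0.00798158] 0.052007303807528195 [0.57968138 0.00708985]
0 12.22 cmd -0.033 act -0.022 r 0.0523 ft -0.2 fr -1.8
1 12.53 cmd -0.043 act -0.023 r 0.0523 ft -2.3 fr -1.9
2 12.82 cmd -0.053 act -0.023 r 0.0523 ft -2.9 fr -1.8
3 13.12 cmd -0.063 act -0.023 r 0.0523 ft -4.6 fr -1.2
4 13.43 cmd -0.073 act -0.023 r 0.0523 ft -5.0 fr -1.3
5 13.72 cmd -0.083 act -0.024 r 0.0523 ft -6.4 fr -2.1
6 14.03 cmd -0.093 act -0.023 r 0.0523 ft -7.5 fr -2.0
7 14.32 cmd -0.103 act -0.024 r 0.0524 ft -8.0 fr -1.8
8 14.62 cmd -0.113 act -0.023 r 0.0524 ft -9.7 fr -0.7
9 14.93 cmd -0.123 act -0.023 r 0.0523 ft -11.0 fr -1.0
10 15.22 cmd -0.133 act -0.023 r 0.0524 ft -12.9 fr -2.2
11 15.53 cmd -0.143 act -0.023 r 0.0523 ft -12.8 fr -1.2
12 15.82 cmd -0.153 act -0.025 r 0.0523 ft -13.6 fr -2.0
13 16.12 cmd -0.163 act -0.024 r 0.0524 ft -14.6 fr -2.6
14 16.43 cmd -0.173 act -0.024 r 0.0524 ft -16.3 fr -1.4
15 16.73 cmd -0.183 act -0.024 r 0.0524 ft -17.1 fr -2.2
```

Run:
```python
from h import *
f0=np.load("f0.npy"); c=np.array([.5800,.0080]); r=.052
def ang(o): d=o["ee_pos"][:2]-c; return np.arctan2(d[1],d[0])
def go(a,v): arm.servo_line([c[0]+r*np.cos(a),c[1]+r*np.sin(a),Z],v)
a=-.24
for k in range(4):
    a-=.04; go(a,.02); arm.wait(.1); o=arm.get_obs(); F=(o["ft_force"]-f0)[:2]; print("cmd %.3f act %.4f Fy %.1f"%(a,ang(o),F[1]))
    if F[1]>26: break
A0=ang(o); P0=o["ee_pos"]; print("seat",A0,P0); np.save("seat.npy",P0)
T=A0+4*np.pi; L=[]; tot=0; last=A0
a=A0-.1
while a<T-.25:
    a=min(a+.2,T-.2); go(a,.06); o=arm.get_obs(); F=(o["ft_force"]-f0)[:2]; n=np.array([np.cos(a),np.sin(a)])
    x=ang(o); tot+=(x-last+np.pi)%(2*np.pi)-np.pi; last=x; L.append([a,tot,*o["ee_pos"][:2],F@n,F@[-n[1],n[0]]])
    if np.hypot(*F)>35: print("big force",F); break
L=np.array(L); np.save("ccw.npy",L); print(L[::6].round(4)); print(L[-1].round(4),o["time_s"],o["width"])
P=L[8:,2:4]; s=np.linalg.lstsq(np.c_[2*P,np.ones(len(P))],(P**2).sum(1),rcond=None)[0]; print("fit",s[:2],np.sqrt(s[2]+s[:2]@s[:2]))
```

```text
cmd -0.280 act -0.0429 Fy 25.8
cmd -0.320 act -0.0425 Fy 30.4
seat -0.042480108863620185 [0.63201425 0.0057891  0.23893109]
[[ 5.75000e-02  1.15300e-01  6.31900e-01  1.18000e-02 -5.98000e-01
   1.10030e+00]
 [ 1.25750e+00  1.30960e+00  5.95600e-01  5.78000e-02 -4.78600e-01
   1.05520e+00]
 [ 2.45750e+00  2.50180e+00  5.39600e-01  4.08000e-02 -1.75900e+00
   2.58200e-01]
 [ 3.65750e+00  3.68790e+00  5.34500e-01 -1.71000e-02 -5.31100e-01
  -2.54000e-02]
 [ 4.85750e+00  4.89130e+00  5.87100e-01 -4.34000e-02  1.02090e+00
  -8.23900e-01]
 [ 6.05750e+00  6.10450e+00  6.30700e-01 -3.40000e-03  1.67370e+00
  -4.05800e-01]
 [ 7.25750e+00  7.31680e+00  6.08500e-01  5.16000e-02 -6.34000e-01
   3.58400e-01]
 [ 8.45750e+00  8.50630e+00  5.50200e-01  5.07000e-02 -1.20480e+00
  -1.95900e-01]
 [ 9.65750e+00  9.68980e+00  5.29300e-01 -3.50000e-03 -1.81600e-01
   5.23600e-01]
 [ 1.08575e+01  1.08894e+01  5.72300e-01 -4.33000e-02  1.59050e+00
  -7.46800e-01]
 [ 1.20575e+01  1.21011e+01  6.25400e-01 -1.73000e-02  1.24010e+00
  -9.44500e-01]]
[ 1.23239e+01  1.23583e+01  6.30400e-01 -4.90000e-03  1.75930e+00
 -3.16330e+00] 38.0833 0.2539297432747659
fit [0.58002045 0.00813768] 0.052009379901671565
```

Run:
```python
from h import *
f0=np.load("f0.npy"); P0=np.load("seat.npy"); c=np.array([.5800,.0081]); r=.052
def ang(p): return np.arctan2(p[1]-c[1],p[0]-c[0])
T=ang(P0)+.001; a=ang(arm.get_obs()["ee_pos"])
for k in range(25):
    e=T-ang(arm.get_obs()["ee_pos"])
    if e<.004: break
    a+=min(max(.5*e,.004),.05); arm.servo_line([c[0]+r*np.cos(a),c[1]+r*np.sin(a),Z],.02); arm.wait(.1)
for i in range(3):
    arm.wait(.5); o=arm.get_obs(); print(k,o["time_s"],"err",ang(o["ee_pos"])-T,o["ee_pos"],(o["ft_force"]-f0).round(1),o["width"],o["finger_force"],abs(o["joint_vel"]).max())
for n in("top","side"): cv2.imwrite(f"pics/{n}2.png",optics.read_camera(n))
a=cv2.imread("pics/top2.png")[90:240,190:390];b=cv2.imread("pics/side2.png")[110:260,190:340]
cv2.imwrite("pics/end.png",np.hstack([cv2.resize(a,(440,330)),cv2.resize(b,(330,330))]))
```

```text
8 41.4583 err -0.0035321954270971442 [0.63197363 0.00565902 0.23893371] [ 1.  -4.6  6.7] 0.2621249029676878 89.61415529251099 0.0015643081795357241
8 41.9583 err -0.0034283516114324633 [0.63195094 0.00566549 0.23894189] [ 1.2 -4.   5.4] 0.25838974147799626 89.61488485336304 0.0017205237648646701
8 42.4583 err -0.003080688803951473 [0.63199703 0.00568145 0.23892892] [ 1.1 -4.9  6.7] 0.2578889599685163 89.61542129516602 0.0020647674373187796
```

View pics/end.png

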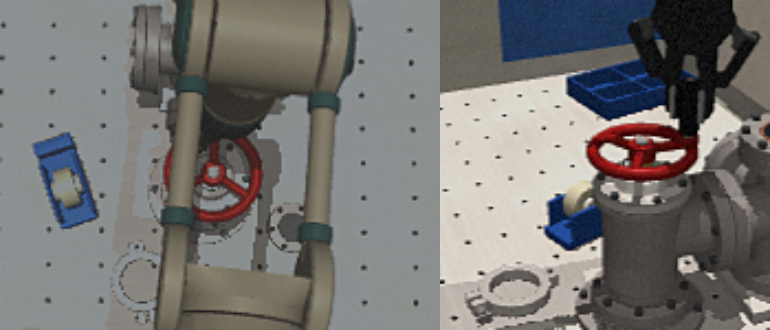

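The picture shows the handle still in the fingers (right half, about (688,110)) and the dispenser, clamp and blank undisturbed. The wheel is standing still within about 0.2° of two turns off the seat.

```bash
python3 -c "
from workcell import arm
print(arm.hand_in())"
```

```text
the job is handed in; nothing more can be done
None
```

I wound the valve clockwise onto its seat and confirmed the stop by pressing to about 30 N, then backed it off two full turns (within about 0.2° by the arm's own position readings); I handed it in at about 42 s, still gripping the handle with the wheel at rest.

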